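# Weigh two blade cartridges and sort the full one from the spent one

## Robot

A 6-joint arm with a two-finger parallel gripper is mounted at the origin on the work surface. World frame = base frame: x ahead of the robot, y to its left, z up, the work surface at z = 0. Lengths are in m, angles in degrees, forces in N, time in s.
With the tool pointing down it reaches from about 0.35 to 0.925 m from the base axis. Payload 6.4 kg.
Tool frame: the origin (TCP) lies at the centre of the arm's flange, where the gripper is bolted on; the fingertips stand tcp_to_tips ahead of it and the grasp point (between the pads) lies 180 mm ahead of it (tcp_to_tips is the distance from the TCP to the fingertips, in m); z points along the fingers, y is the line along which they close (so a half turn about z gives the same grasp; the last joint's range is limited). The gripper opens to 94 mm and grips with 3 to 60 N. Pads are 16 mm wide; open, the fingers measure 119 mm over their backs; the gripper's body (75 mm by 177 mm) begins 78 mm behind the grasp point.
Start: joints at [-79.131, 14.043, 89.255, -0, 76.702, -9.975], TCP at [0.231, -0.607, 0.405] pointing down, gripper open.
Joint ranges: [-179.41, 179.41], [-58.25, 129.5], [7.25, 145.43], [-54.29, 234.29], [11.92, 165.04], [-157.13, 157.13]. Speed limits (degrees/s): [147.25, 147.25, 180, 180, 180, 180].

## Interface

Orientations are given as [roll, pitch, yaw] about the fixed x, y, z axes, in that order (R = Rz(yaw) Ry(pitch) Rx(roll)).
In Python, from rig import * gives the robot as it stands.
- The arm moves only by the tool move_arm, never from a script. Its argument "deltas" is a list of rows, each an object with "slide": the shift along the tool's x, y, z in mm, a list of three; "roll": the turn about the tool's z in rad. A call has 1 to 12 rows; each row shifts and turns the commanded pose from where the row before left it, along the tool's axes as they then stand; what a row does not reach is not made up. A row lasts 1/8 s, in which the tool goes at most 62.5 mm and 10.7 degrees, less where a joint would pass 70% of its speed; a pose out of reach is approached as far as the arm can. A call with a gripper value outside its range is refused whole. "grip" is the opening, from 0 (shut) to 1 (fully open), set as the call begins (left out, the last holds). The fingers move at their own pace and stop on an object; the grip force is fixed at half the most. Time passes only in rows, so rows that do not move let the fingers close. It gives the time, the measured TCP pose, the force, the opening and the grip force at its end, in the units of the state.
- sense(): the state, without advancing time (a new reading comes with each control period).
- get_image(name): name is "scene" or "top" or "wrist"; returns a dict with "pixels" (384x512x3 uint8, red, green, blue), "fx", "fy", "cx", "cy" (pixels), "R" (3x3) and "t" (3): a world point X has camera coordinates R X + t; the wrist camera has in their place "T_tool_cam" (4x4, takes a point from camera to tool coordinates, whose origin is the TCP and whose axes are the flange's). Camera axes: x right, y down, z forward; pixel columns grow to the right and rows downward; lengths in m; the calibration is good to about 2 mm. A picture is of the moment at which its call begins: read the wrist's pose just before it. There is no depth.
- finish_job(): hands the job in; it is judged then, once.
Trained networks look in a picture, given as the dict that the camera call returned (one of the last four; its "shot" number tells which), for a name from the list of things; names that differ only in an ending like _2 or _b are one class to them, and where a whole thing is asked for, a point or a joint stands for the part that bears it (a point fixed in the world has none). Each returns a list of dicts, best first, with "conf" (0 to 1); they miss things now and then, are a little off and sometimes report something else, mostly with a low value. They report only what shows in the picture. A call takes as long as a camera call. They do not tell look-alikes from the thing itself.
- find_in(picture, label): "rect" ([left, top, right, bottom] in pixels, round what is visible of it).
The state is a dict: "t": time; "qpos": joint angles; "qd": joint speeds; "effort": joint torques, N m; "eef_pos": TCP position; "ee_rot": TCP orientation; "force": force on the tool from outside, world axes, zero at the start; "wrist_torque": the same for the moment, N m; "finger_gap": finger opening in m; "grasp_force": force on a finger pad.
Only numpy, scipy, OpenCV 4.12 (cv2) and the standard library are available. Lean on these libraries where they do the work, as an engineer would, in place of code of your own. Each camera call takes 0.05 s, during which the arm holds its last target. There are 200 camera calls.

## Task

These two blade cartridges look alike, but one is full and heavy and the other is spent and light: find out which by standing them one at a time in the cradle of the balance, pushed home by pressing the stiff red backstop against its hidden rear stop with about 10 N for a moment, and reading the tilt of the beam when the cartridge is let go. Leave the full one standing free in the cradle, against the backstop, and stand the spent one upright inside the yellow tray. The balance is delicate, so never load it much harder than that, and leave the specimen blocks, jar and brush where they are.

Things in the scene. Friction and masses are not known exactly. Their poses are not given: they have to be found in the camera images.
- cartridge_a_center (a point): One of two closed blade cartridges that look alike: upright white box with blue marks, 84 long (own x) x 30 wide (own y) x 46 high (z), the same either way round. This point is its centre, 23 above its underside. Starts standing on the bench. One of the two, not known which, is full (190 to 260 g), the other spent (70 to 95 g).
- cartridge_b_center (a point): One of two closed blade cartridges that look alike: upright white box with blue marks, 84 long (own x) x 30 wide (own y) x 46 high (z), the same either way round. This point is its centre, 23 above its underside. Starts standing on the bench. One of the two, not known which, is full (190 to 260 g), the other spent (70 to 95 g).
- cartridge_a: The same cartridge a; origin at the centre of its underside.
- cartridge_b: The same cartridge b; origin at the centre of its underside.
- cradle_mouth (a point): Where to set a cartridge's centre into the cradle, always short of the red backstop, 23 above the cradle floor; rides with the pan. Its x axis is the push-home direction, along the channel, away from the robot, to the backstop; z is up. With the cradle empty the floor is about 95 above the bench; it sinks, staying level, up to 18 under load.
- beam (a joint): Tilt of the blue balance beam, rad: 0 with the cradle empty (up), growing to 0.14 as the cradle sinks (125 mm arm). Sprung and damped, settles within a second. It starts to sink at about 0.6 N and meets its lower stop at about 2.2 N: a spent cartridge standing free in the cradle gives less than 0.05, the full one more than 0.10.
- backstop: Red block 10 x 33 x 22 high across the cradle; origin at the bottom middle of its near face, x along the channel. It slides with a stiff friction of about 4 N until it meets a rigid rear stop hidden under the channel, clamped anywhere from 2 to 18 beyond its start, and stays where left. Only there does it take more than about 5 N; creep up to it (an impact spikes), home once pressed with about 10 N.
- balance: Delicate beam balance fixed to the bench: white base 150 x 340 x 14, blue beam along own y on two cheeks 88 high, brass counterweight at own +y, the cradle at own y = -125 with its channel along own x, a red upright finger on the beam to 116 high. Origin: centre of its underside. Nothing may press on it with more than 20 N at any time.
- pan: The steel cradle of the balance, a channel 160 long along own x, open at the near end: 34 between its side guides, which with their outward-sloping lips stand 10 above its floor and end 25 inside the far end. Origin on its pivot, 25 below the middle of the floor; the cradle mouth point lies 24 nearer the robot on own x.
- tray_in (a point): Centre of the inner floor (4 above the bench) of the fixed yellow tray, 170 (own x) x 140 (own y) outside, walls 4 thick and 22 high.
- block_blue: Bystander, not to be moved: blue specimen block, 40 x 28 x 13 high, lying loose; origin at the centre of its underside.
- block_green: Bystander, not to be moved: green specimen block, 40 x 28 x 13 high, lying loose; origin at the centre of its underside.
- block_orange: Bystander, not to be moved: orange specimen block, 40 x 28 x 13 high, lying loose; origin at the centre of its underside.
- block_red: Bystander, not to be moved: red specimen block, 40 x 28 x 13 high, lying loose; origin at the centre of its underside.
- specimen_jar: Bystander, not to be moved: closed jar with a red cap, 52 in diameter, 70 high; origin at the centre of its underside.
- section_brush: Bystander, not to be moved: small brush 160 long lying along its own x; origin under its middle.
Not all that is in view belongs to the job. Several things look just like the part that bears tray_in: the one meant starts farthest to the robot's right.

How it is judged:
By the outcome, as a careful person would: the job done as asked, in the order asked, and still so for the second after the job is handed in, with the robot touching nothing.
It also fails if it takes over 72 s, if anything falls off the work surface, if the arm or the gripper's body presses on something with over 40 N, if the wrist force passes 120 N, or if a joint passes its speed limit or range.

## Working session

There is one attempt and no reset: what is moved stays moved. The work goes in short steps, Python scripts to look and compute and a tool call to move; the robot and the scene stay as the last step left them, time stands still between calls to the robot, and variables do not carry over. Pictures are saved under pics/ and viewed, at most 10 in all, crops included, and the job is handed in when it is done.

Besides the shell and the picture viewer there is one more tool, called as name(argument=value, ...) on one line, values as JSON. move_arm: Moves the arm, as the interface text tells. Its arguments: {"type":"object","properties":{"deltas":{"type":"array","items":{"type":"object","properties":{"slide":{"type":"array","items":{"type":"number"}},"roll":{"type":"number"}}}},"grip":{"type":"number"}},"required":["deltas"]}

```bash
ls; mkdir -p pics
python3 - <<'E'
from rig import *
import cv2,numpy as np
s=sense();print({k:np.round(v,3) if not isinstance(v,dict) else v for k,v in s.items()})
for n in ["scene","top"]:
    p=get_image(n);cv2.imwrite(f"pics/{n}0.png",cv2.resize(p["pixels"][:,:,::-1],(768,576)))
    print(n,p["fx"],p["cx"],p["cy"],np.round(p["R"],4).tolist(),np.round(p["t"],4).tolist())
    for l in ["cartridge_a","balance","pan","backstop","cradle_mouth","tray_in","beam","specimen_jar","section_brush"]:
        print(l,[(np.round(d["rect"]).astype(int).tolist(),round(d["conf"],2)) for d in find_in(p,l)][:5])
E
```

```text
pics
{'t': np.float64(0.0), 'qpos': array([-7.9132e+01,  1.4083e+01,  8.9324e+01, -1.0000e-03,  7.6702e+01,
       -9.9750e+00]), 'qd': array([-0.02 ,  0.053, -0.036,  0.026, -0.038,  0.035]), 'effort': array([ 1.0000e-03, -4.1584e+01, -3.1460e+01,  6.8000e-02,  3.3000e-02,
       -0.0000e+00]), 'eef_pos': array([ 0.231, -0.607,  0.404]), 'ee_rot': array([-1.79893e+02, -1.80000e-02,  2.08430e+01]), 'force': array([ 0.516,  0.43 , -0.64 ]), 'wrist_torque': array([ 0.06 ,  0.018, -0.039]), 'grasp_force': np.float64(0.0), 'finger_gap': np.float64(0.094)}
scene 419.38789386760754 252.90741105676744 191.24216160441668 [[0.7011, 0.7129, 0.0151], [0.5157, -0.4922, -0.7013], [-0.4925, 0.4995, -0.7127]] [-0.3977, -0.1896, 1.3779]
cartridge_a [([178, 221, 213, 250], 0.9), ([216, 271, 232, 308], 0.58)]
balance [([236, 159, 357, 253], 0.7), ([188, 345, 210, 370], 0.33)]
pan [([240, 183, 301, 231], 0.91)]
backstop []
cradle_mouth [([242, 184, 304, 228], 0.62), ([211, 268, 233, 313], 0.27)]
tray_in [([50, 194, 135, 264], 0.88), ([66, 265, 167, 357], 0.64)]
beam [([242, 155, 336, 229], 0.89)]
specimen_jar [([348, 205, 370, 235], 0.72)]
section_brush [([272, 126, 315, 145], 0.59), ([172, 224, 212, 249], 0.36)]
top 401.74865191300773 254.09550556293826 190.01940358578108 [[0.0252, -0.9996, 0.0117], [-0.9871, -0.0267, -0.1579], [0.1582, -0.0076, -0.9874]] [-0.0259, 0.5263, 1.2851]
cartridge_a [([278, 188, 298, 220], 0.63), ([296, 145, 316, 170], 0.47)]
balance [([153, 147, 254, 195], 0.87)]
pan [([232, 145, 248, 192], 0.88), ([296, 143, 316, 170], 0.26)]
backstop [([265, 129, 275, 141], 0.36)]
cradle_mouth [([232, 146, 247, 192], 0.88), ([236, 233, 243, 240], 0.71)]
tray_in [([334, 171, 389, 225], 0.8), ([321, 246, 363, 301], 0.58), ([263, 128, 272, 142], 0.39)]
beam [([155, 148, 251, 193], 0.74)]
specimen_jar [([188, 114, 201, 132], 0.64)]
section_brush [([112, 220, 162, 245], 0.97)]
```

View pics/scene0.png

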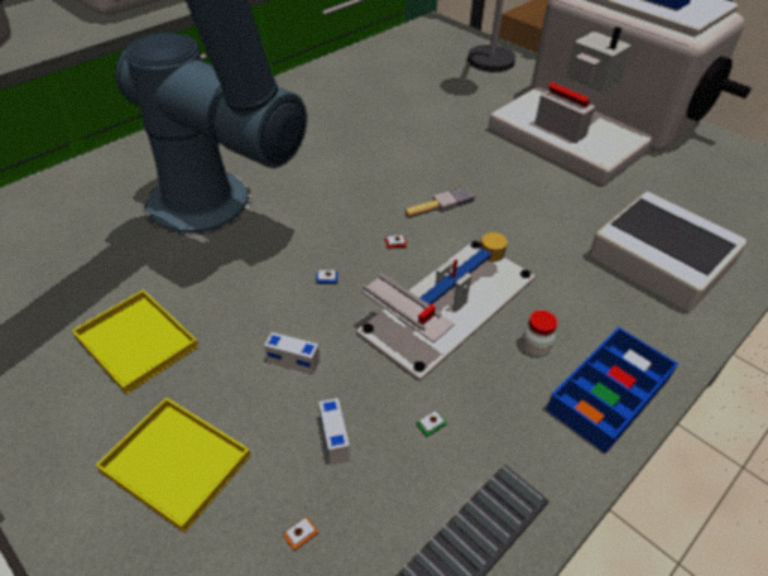

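View pics/top0.png

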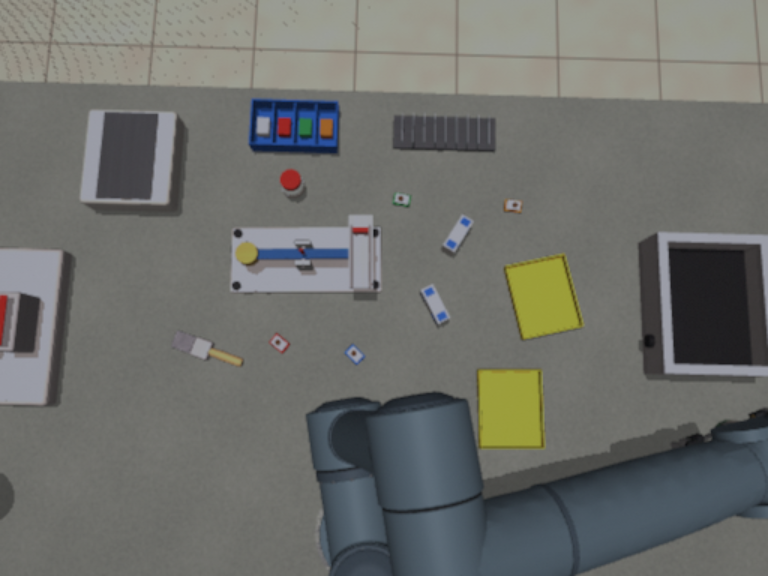

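The scene shows two yellow trays (top view at about (543,296) and (510,408)), two cartridges (458,234) and (435,305), and the balance cradle at about (360,252) with its red backstop at (360,230).

```bash
cat > h.py <<'E'
from rig import *
import cv2,numpy as np
from scipy.spatial.transform import Rotation as Ro
def cam(p,s=None):
    if "T_tool_cam" in p:
        T=np.array(p["T_tool_cam"]);Rt=Ro.from_euler("xyz",s["ee_rot"],degrees=True).as_matrix()
        Rwc=Rt@T[:3,:3];c=Rt@T[:3,3]+s["eef_pos"];return Rwc,c
    R=np.array(p["R"]);return R.T,-R.T@np.array(p["t"])
def world(p,uv,z,s=None):
    Rw,c=cam(p,s);d=Rw@np.array([(uv[0]-p["cx"])/p["fx"],(uv[1]-p["cy"])/p["fy"],1]);return c+d*(z-c[2])/d[2]
def pix(p,X,s=None):
    Rw,c=cam(p,s);q=Rw.T@(np.array(X)-c);return np.array([p["cx"]+p["fx"]*q[0]/q[2],p["cy"]+p["fy"]*q[1]/q[2]])
def wshot():
    s=sense();return s,get_image("wrist")
E
python3 - <<'E'
from h import *
p=get_image("top");im=p["pixels"]
hsv=cv2.cvtColor(im,cv2.COLOR_RGB2HSV)
def comps(m,amin,name,z):
    n,l,st,c=cv2.connectedComponentsWithStats(m.astype(np.uint8))
    for i in range(1,n):
        if st[i,4]>=amin:
            r=cv2.minAreaRect(np.argwhere(l==i)[:,::-1].astype(np.float32))
            b=cv2.boxPoints(r);W=np.array([world(p,q,z)[:2] for q in b])
            e=W[1]-W[0];f=W[2]-W[1];L=e if np.hypot(*e)>np.hypot(*f) else f
            print(name,np.round(c[i]),st[i,4],"ctr",np.round(W.mean(0),3),"dims",np.round([np.hypot(*e),np.hypot(*f)],3),"yaw",round(np.degrees(np.arctan2(L[1],L[0])),1))
H,S,V=[hsv[:,:,i].astype(int) for i in range(3)]
comps((H>22)&(H<35)&(S>150)&(V>90),300,"yellow",0.022)
m=(V>140)&(S<50);
sub=np.zeros_like(m);sub[135:222,270:322]=True
blue=(H>100)&(H<125)&(S>120)
comps((m|blue)&sub,60,"cart",0.046)
sub2=np.zeros_like(m);sub2[140:200,150:260]=1
comps((m)&sub2,300,"white base",0.014)
comps(((H<8)|(H>172))&(S>150)&(V>90)&sub2.astype(bool),4,"red",0.117)
for nm,uv,z in [("pan far L",(348,217),.105),("pan far R",(372,217),.105),("nearL",(350,290),.105),("nearR",(370,290),.105),("backstop",(360,230),.117)]:
    print(nm,np.round(world(p,np.array(uv)/1.5,z),3))
x=im[140:200,225:262];cv2.imwrite("pics/c1.png",cv2.resize(np.hstack([im[130:225,225:325],im[130:225,325:400]])[:,:,::-1],None,fx=4.5,fy=4.5,interpolation=2))
E
```

```text
yellow [361. 197.] 1993 ctr [ 0.516 -0.374] dims [0.14  0.171] yaw -167.4
yellow [340. 273.] 2199 ctr [ 0.267 -0.299] dims [0.142 0.166] yaw -179.6
cart [305. 155.] 177 ctr [ 0.65 -0.18] dims [0.083 0.029] yaw -31.3
cart [290. 202.] 184 ctr [ 0.49  -0.131] dims [0.029 0.083] yaw -151.8
white base [199. 172.] 2360 ctr [0.603 0.17 ] dims [0.322 0.174] yaw -88.4
white base [240. 174.] 347 ctr [0.586 0.035] dims [0.031 0.118] yaw -178.4
red [240. 153.] 27 ctr [0.632 0.036] dims [0.025 0.006] yaw -88.4
pan far L [0.662 0.063 0.105]
pan far R [0.663 0.012 0.105]
nearL [0.504 0.053 0.105]
nearR [0.506 0.011 0.105]
backstop [0.631 0.036 0.117]
```

View pics/c1.png

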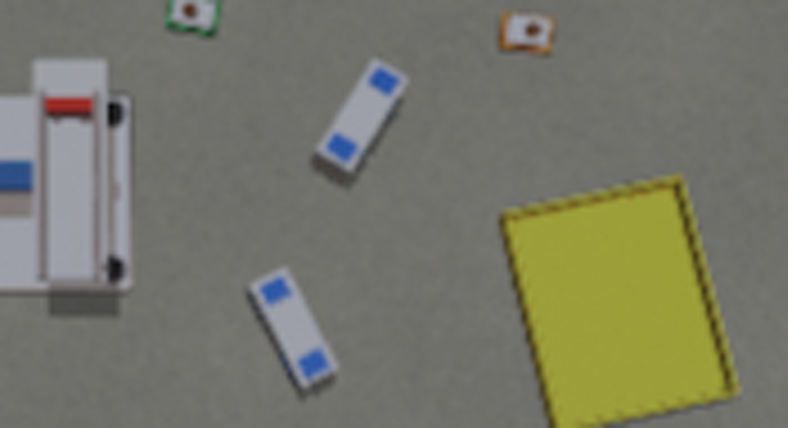

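Lookalikes: cartridges C1 (305,155) and C2 (290,202); trays (361,197) at y=-0.374 and (340,273) at y=-0.299. The tray farthest right is (361,197). The crop confirms both cartridges, the cradle channel with its red backstop at (240,153), and the tray. I'll set out towards C1.

```bash
cat >> h.py <<'E'
def to(x,y,z,yaw):
    "remaining tool-frame slide mm / roll rad from the measured pose to TCP pose"
    s=sense();R=Ro.from_euler("xyz",s["ee_rot"],degrees=True).as_matrix()
    d=R.T@(np.array([x,y,z])-s["eef_pos"])*1000
    dy=(yaw-s["ee_rot"][2]+90)%180-90
    # y in final orientation also
    yw=np.radians(s["ee_rot"][2]+dy);Rf=np.array([[np.cos(yw),np.sin(yw),0],[np.sin(yw),-np.cos(yw),0],[0,0,-1]])
    print("t",round(s["t"],2),"now",np.round(s["eef_pos"],4),np.round(s["ee_rot"],2),"| slide now-axes",np.round(d,1),"| slide after roll",np.round(Rf.T@(np.array([x,y,z])-s["eef_pos"])*1000,1),"| roll",round(-np.radians(dy),3))
E
python3 -c "
import rig;from h import *
print([n for n in dir(rig) if not n.startswith('_')]);print(getattr(rig,'tcp_to_tips',None))
to(.65,-.18,.38,-31.3)"
```

```text
['PlanningError', 'find_in', 'finish_job', 'get_image', 'sense', 'tcp_to_tips']
0.1992
t 1.05 now [ 0.2313 -0.6075  0.4047] [-180.      0.     20.84] | slide now-axes [ 543.4 -250.5   24.7] | slide after roll [ 135.7 -582.8   24.7] | roll 0.91
```

move_arm(deltas=[{"slide": [54,-25,0]},{"slide": [54,-25,0]},{"slide": [54,-25,0]},{"slide": [54,-25,0]},{"slide": [54,-25,0]},{"slide": [54,-25,0]},{"slide": [54,-25,0]},{"slide": [54,-25,0]},{"slide": [54,-25,0]},{"slide": [54,-25,0]},{"slide": [0,0,0],"roll": 0.15},{"slide": [0,0,0],"roll": 0.15}], grip=1)

```text
invalid input
```

move_arm(deltas=[{"slide": [0,0,10],"roll": 0.15},{"slide": [0,0,10],"roll": 0.15},{"slide": [0,0,10],"roll": 0.15},{"slide": [0,0,0],"roll": 0.15},{"slide": [0,0,0]},{"slide": [0,0,0]}])

```text
invalid input
```

move_arm(deltas=[{"slide": [54,-25,0],"roll": 0},{"slide": [54,-25,0],"roll": 0},{"slide": [54,-25,0],"roll": 0},{"slide": [54,-25,0],"roll": 0},{"slide": [54,-25,0],"roll": 0},{"slide": [54,-25,0],"roll": 0},{"slide": [54,-25,0],"roll": 0},{"slide": [54,-25,0],"roll": 0},{"slide": [54,-25,0],"roll": 0},{"slide": [54,-25,0],"roll": 0},{"slide": [0,0,0],"roll": 0.15},{"slide": [0,0,0],"roll": 0.15}], grip=1)

```text
t: 2.55
eef_pos: [0.6476, -0.1807, 0.4044]
ee_rot: [-180.0, 0.0, 3.5]
force: [0.1, 0.5, 0.5]
finger_gap: 0.094
grasp_force: 0.0
```

move_arm(deltas=[{"slide": [0,0,10],"roll": 0.15},{"slide": [0,0,10],"roll": 0.15},{"slide": [0,0,10],"roll": 0.15},{"slide": [0,0,0],"roll": 0.15},{"slide": [0,0,0],"roll": 0},{"slide": [0,0,0],"roll": 0}])

```text
t: 3.3
eef_pos: [0.647, -0.1817, 0.3749]
ee_rot: [-180.0, -0.0, -30.6]
force: [0.2, 0.7, 0.1]
finger_gap: 0.094
grasp_force: 0.0
```

```bash
cat >> h.py <<'E'
def cart(p,s,guess,ztop):
    "top-face centre/yaw of the white+blue cartridge nearest guess"
    hsv=cv2.cvtColor(p["pixels"],cv2.COLOR_RGB2HSV).astype(int);H,S,V=hsv[...,0],hsv[...,1],hsv[...,2]
    m=(((V>130)&(S<60))|((H>100)&(H<125)&(S>120))).astype(np.uint8)
    m=cv2.morphologyEx(m,cv2.MORPH_OPEN,np.ones((3,3)))
    n,l,st,c=cv2.connectedComponentsWithStats(m);g=pix(p,[*guess,ztop],s)
    i=min((i for i in range(1,n) if st[i,4]>200),key=lambda i:np.hypot(*(c[i]-g)))
    r=cv2.minAreaRect(np.argwhere(l==i)[:,::-1].astype(np.float32))
    W=np.array([world(p,q,ztop,s)[:2] for q in cv2.boxPoints(r)]);e=W[1]-W[0];f=W[2]-W[1];L=e if np.hypot(*e)>np.hypot(*f) else f
    print("px",np.round(c[i]),"ctr",np.round(W.mean(0),4),"dims",np.round([np.hypot(*e),np.hypot(*f)],4),"yaw",round((np.degrees(np.arctan2(L[1],L[0]))+90)%180-90,1));return r
E
python3 -c "
from h import *
s,p=wshot();r=cart(p,s,(.65,-.18),.046)
im=p['pixels'].copy();cv2.polylines(im,[cv2.boxPoints(r).astype(int)],1,(255,0,0),1)
cv2.imwrite('pics/w1.png',im[:,:,::-1]);to(.65,-.18,.38,-31.3)"
```

```text
px [248. 177.] ctr [ 0.6484 -0.1791] dims [0.0296 0.0843] yaw -30.0
t 3.35 now [ 0.647  -0.1817  0.3749] [-1.800e+02 -2.000e-02 -3.062e+01] | slide now-axes [ 1.7 -3.  -5.1] | slide after roll [ 1.6 -3.  -5.1] | roll 0.012
```

View pics/w1.png

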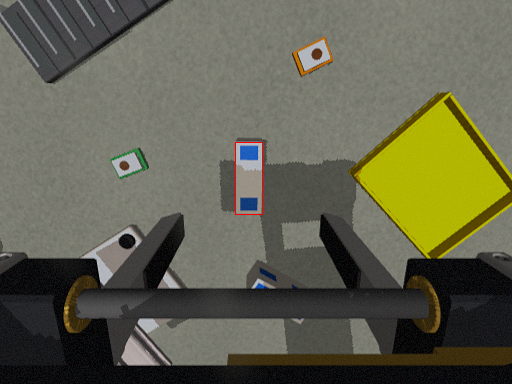

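The wrist view shows C1 at (248,177) with the red fit rectangle right on its top face; C2 is partly hidden behind the finger bar at (275,280).

move_arm(deltas=[{"slide": [0,-3,40],"roll": -0.01},{"slide": [0,0,50],"roll": 0},{"slide": [0,0,40],"roll": 0},{"slide": [0,0,20],"roll": 0},{"slide": [0,0,11],"roll": 0},{"slide": [0,0,0],"roll": 0}])

```text
t: 4.1
eef_pos: [0.6489, -0.1792, 0.2142]
ee_rot: [-180.0, -0.0, -30.1]
force: [-1.2, 0.1, 0.4]
finger_gap: 0.094
grasp_force: 0.0
```

move_arm(deltas=[{"slide": [0,0,0],"roll": 0},{"slide": [0,0,0],"roll": 0},{"slide": [0,0,0],"roll": 0},{"slide": [0,0,0],"roll": 0},{"slide": [0,0,0],"roll": 0},{"slide": [0,0,0],"roll": 0}], grip=0.1)

```text
t: 4.85
eef_pos: [0.6485, -0.1791, 0.2136]
ee_rot: [180.0, 0.0, -30.1]
force: [-0.6, -0.3, -0.7]
finger_gap: 0.0376
grasp_force: 0.0
```

move_arm(deltas=[{"slide": [0,0,-15],"roll": 0},{"slide": [0,0,-30],"roll": 0},{"slide": [0,0,-45],"roll": 0},{"slide": [0,0,-40],"roll": 0},{"slide": [0,0,0],"roll": 0},{"slide": [0,0,0],"roll": 0},{"slide": [0,0,0],"roll": 0}])

```text
t: 5.72
eef_pos: [0.648, -0.1789, 0.3413]
ee_rot: [180.0, 0.2, -30.1]
force: [-0.5, 0.0, -0.6]
finger_gap: 0.0298
grasp_force: 30.0
```

```bash
python3 -c "
from h import *
F=[]
for i in range(6):
    p=get_image('top');s=sense();F.append(s['force'])
print(np.mean(F,0),np.std(F,0),s['wrist_torque'],s['finger_gap'],s['eef_pos'],s['ee_rot'])
to(.56,.035,.38,1.6)"
```

```text
[-0.21943972  0.0875836  -0.68171917] [0.39702454 0.39187794 0.41476979] [ 0.05844542 -0.02652702 -0.01855027] 0.029734094848266057 [ 0.64847951 -0.17910341  0.34306103] [ 1.79996582e+02  5.35722345e-02 -3.01512891e+01]
t 6.03 now [ 0.6485 -0.1791  0.3431] [ 1.800e+02  5.000e-02 -3.015e+01] | slide now-axes [-184.1 -140.7  -36.8] | slide after roll [ -82.5 -216.5  -36.9] | roll -0.554
```

```bash
python3 -c "
from h import *
p=get_image('scene');s=sense()
q=pix(p,[s['eef_pos'][0],s['eef_pos'][1],s['eef_pos'][2]-.19]);print(q)
for d in find_in(p,'cartridge_a'): print(d)
for zt in (.146,.158,.163,.175):
  print(zt,np.round(pix(p,[s['eef_pos'][0],s['eef_pos'][1],zt])))
u,v=q.astype(int);cv2.imwrite('pics/s1.png',cv2.resize(p['pixels'][v-60:v+60,u-80:u+80,::-1],None,fx=5,fy=5,interpolation=2))"
```

```text
[219.57237558 252.43327681]
{'rect': [213.4, 234.1, 230.7, 284.8], 'conf': 0.81}
{'rect': [181.3, 227.7, 203.7, 248.3], 'conf': 0.68}
0.146 [220. 255.]
0.158 [219. 251.]
0.163 [219. 250.]
0.175 [219. 246.]
```

View pics/s1.png

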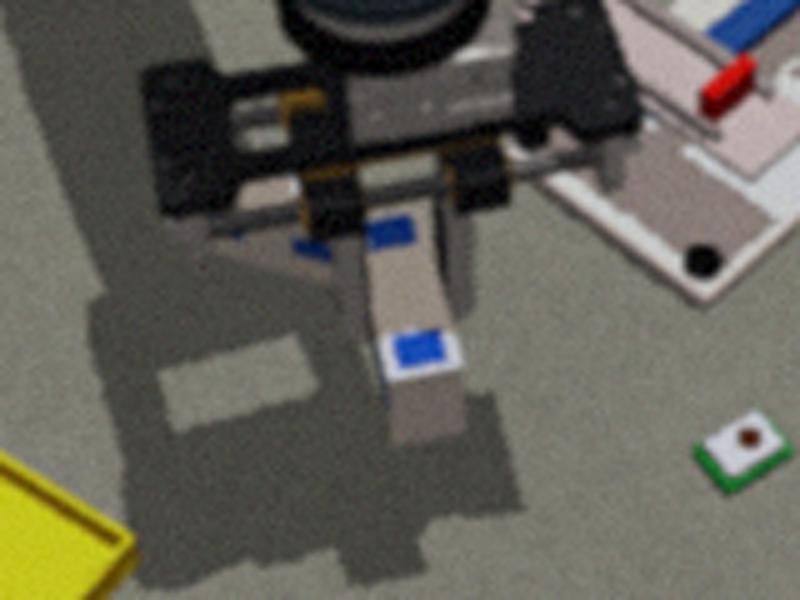

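The cartridge is held: its top end edge is at about px (223.2,266.8) and the bottom edge at (224.6,280).

```bash
python3 -c "
from h import *
p=get_image('scene')
for z in np.arange(.10,.2,.01): print(round(z,3),np.round(pix(p,[.6849,-.2001,z]),1))"
```

```text
0.1 [224.6 283.8]
0.11 [224.5 281.2]
0.12 [224.3 278.5]
0.13 [224.1 275.7]
0.14 [224. 273.]
0.15 [223.8 270.1]
0.16 [223.6 267.3]
0.17 [223.5 264.3]
0.18 [223.3 261.4]
0.19 [223.1 258.3]
```

The fingers closed late, so C1 is held by its top 17 mm with its underside about 228 mm below the TCP. It weighs about 0.7 N, which suggests the spent one. The hold is secure enough to set it in the cradle, and I'll push it home from behind with closed fingers.

move_arm(deltas=[{"slide": [-20,-14,-50],"roll": 0},{"slide": [-41,-32,-20],"roll": 0},{"slide": [-41,-32,-17],"roll": 0},{"slide": [-41,-32,0],"roll": 0},{"slide": [-41,-31,0],"roll": 0},{"slide": [0,0,0],"roll": -0.14},{"slide": [0,0,0],"roll": -0.14},{"slide": [0,0,0],"roll": -0.14},{"slide": [0,0,0],"roll": -0.13},{"slide": [0,0,0],"roll": 0},{"slide": [0,0,0],"roll": 0}])

```text
t: 7.55
eef_pos: [0.5602, 0.0352, 0.4307]
ee_rot: [180.0, -0.0, 1.3]
force: [-0.0, 0.4, -1.0]
finger_gap: 0.0297
grasp_force: 30.0
```

```bash
python3 -c "
from h import *
s,p=wshot()
print(s['eef_pos'],s['ee_rot'])
hsv=cv2.cvtColor(p['pixels'],cv2.COLOR_RGB2HSV).astype(int);H,S,V=hsv[...,0],hsv[...,1],hsv[...,2]
m=((H<8)|(H>172))&(S>150)&(V>80)
n,l,st,c=cv2.connectedComponentsWithStats(m.astype(np.uint8))
for i in range(1,n):
  if st[i,4]>25: print(c[i],st[i],np.round(world(p,c[i],.117,s),4))
for z,nm in ((.105,'lip'),):
  for X in ([.505,.035,z],[.66,.035,z]): print(pix(p,X,s))
print('backstop',find_in(p,'backstop')[:2],'pan',find_in(p,'pan')[:2])
cv2.imwrite('pics/w2.png',cv2.resize(p['pixels'][:,:,::-1],(768,576)))"
```

```text
[0.56021833 0.03521934 0.43071948] [ 1.79997971e+02 -6.04258774e-03  1.25651371e+00]
[104.99262899   5.47420147] [ 85   0  39  15 407] [0.7261 0.1741 0.117 ]
[251.80592105 112.73684211] [236 108  32  10 304] [0.6332 0.0363 0.117 ]
[134.23076923 154.73076923] [131 153   8   4  26] [0.5875 0.1595 0.117 ]
[136.58974359 253.78205128] [126 248  24  13  78] [0.4709 0.1672 0.117 ]
[250.44252936 224.91471158]
[253.60501152  85.71738056]
backstop [] pan [{'rect': [225.0, 74.9, 277.5, 154.7], 'conf': 0.75}, {'rect': [225.5, 154.9, 280.6, 290.7], 'conf': 0.5}]
```

View pics/w2.png

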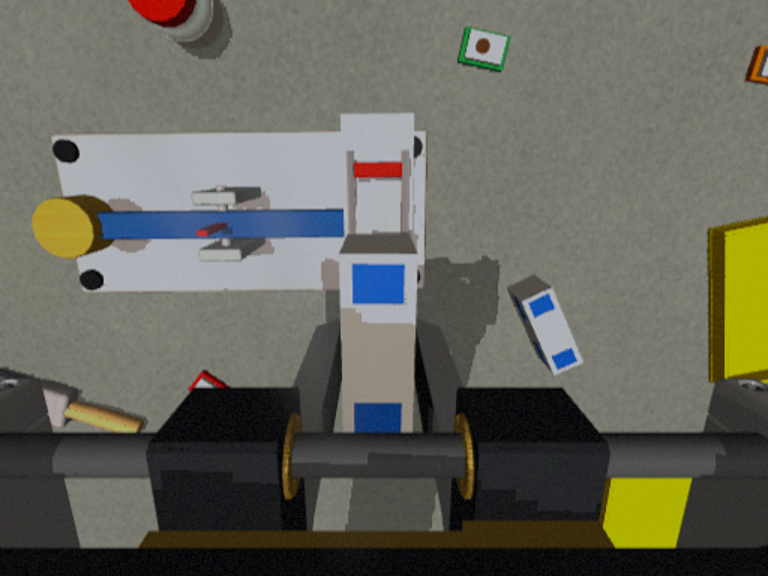

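The view shows the backstop centred at (377,170) in this scaled picture, the channel guides at u≈350 and 407, and the held cartridge in line with them. C2 is undisturbed at (548,325). I'll lower C1 into the cradle mouth.

move_arm(deltas=[{"slide": [-2,0.5,40],"roll": 0},{"slide": [0,0,30],"roll": 0},{"slide": [0,0,20],"roll": 0},{"slide": [0,0,8],"roll": 0},{"slide": [0,0,4],"roll": 0},{"slide": [0,0,3],"roll": 0},{"slide": [0,0,0],"roll": 0},{"slide": [0,0,0],"roll": 0}])

```text
t: 8.7
eef_pos: [0.5584, 0.0347, 0.3262]
ee_rot: [180.0, -0.1, 1.4]
force: [-0.8, 0.7, -1.3]
finger_gap: 0.0297
grasp_force: 30.0
```

```bash
python3 -c "
from h import *
p=get_image('scene');s=sense();print(s['force'],s['eef_pos'])
cv2.imwrite('pics/s2.png',cv2.resize(p['pixels'][140:260,215:345,::-1],None,fx=5,fy=5,interpolation=2))"
```

```text
[-1.04774061 -1.14987196  0.09908898] [0.55838988 0.03467969 0.3261649 ]
```

View pics/s2.png

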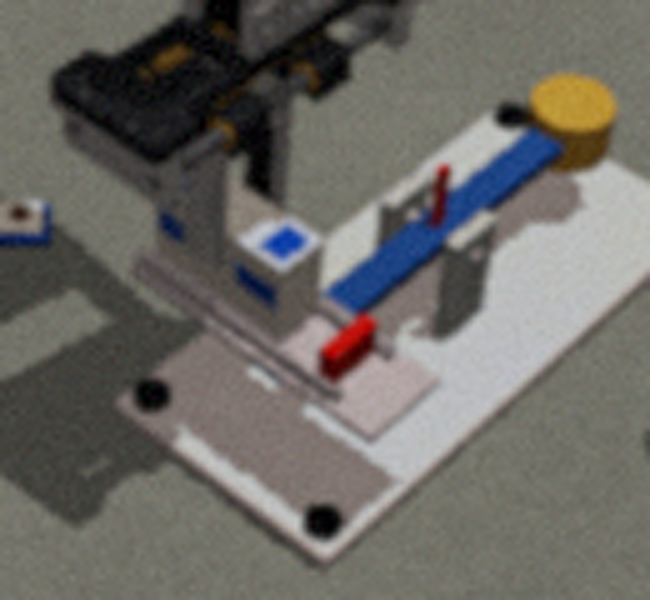

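move_arm(deltas=[{"slide": [0,0,2],"roll": 0},{"slide": [0,0,2],"roll": 0},{"slide": [0,0,0],"roll": 0}])

```text
t: 9.12
eef_pos: [0.5581, 0.0347, 0.3213]
ee_rot: [-180.0, 0.0, 1.4]
force: [0.4, -0.1, -0.5]
finger_gap: 0.0295
grasp_force: 30.0
```

move_arm(deltas=[{"slide": [0,0,0],"roll": 0},{"slide": [0,0,0],"roll": 0},{"slide": [0,0,0],"roll": 0},{"slide": [0,0,0],"roll": 0},{"slide": [0,0,-20],"roll": 0},{"slide": [0,0,-30],"roll": 0},{"slide": [-25,0,-10],"roll": 0},{"slide": [-37,0,0],"roll": 0},{"slide": [0,0,0],"roll": 0}], grip=1)

```text
t: 10.25
eef_pos: [0.4948, 0.0334, 0.3814]
ee_rot: [-180.0, 0.0, 1.4]
force: [0.3, 0.6, 0.4]
finger_gap: 0.0943
grasp_force: 0.0
```

move_arm(deltas=[{"slide": [0,0,0],"roll": 0},{"slide": [0,0,0],"roll": 0},{"slide": [0,0,0],"roll": 0},{"slide": [0,0,0],"roll": 0},{"slide": [0,0,0],"roll": 0},{"slide": [0,0,0],"roll": 0},{"slide": [0,0,0],"roll": 0},{"slide": [0,0,0],"roll": 0}], grip=0)

```text
t: 11.25
eef_pos: [0.4962, 0.0332, 0.3817]
ee_rot: [-180.0, 0.0, 1.4]
force: [-0.5, 1.0, 0.1]
finger_gap: 0.0177
grasp_force: 0.0
```

```bash
cat >> h.py <<'E'
def tilt():
    "red finger tip and pan far edge in scene view -> print vs beam-angle prediction"
    p=get_image("scene");hsv=cv2.cvtColor(p["pixels"],cv2.COLOR_RGB2HSV).astype(int);H,S,V=hsv[...,0],hsv[...,1],hsv[...,2]
    m=((H<8)|(H>172))&(S>130)&(V>70);m[:170]=0;m[225:]=0;m[:,:270]=0;m[:,320:]=0
    n,l,st,c=cv2.connectedComponentsWithStats(m.astype(np.uint8))
    for i in range(1,n):
        if st[i,4]>6: print("red",np.round(c[i],1),st[i].tolist())
    return p
E
python3 -c "
from h import *
p=tilt();s=sense()
q,c=s,0
s,w=wshot();print(s['eef_pos'],s['ee_rot'],s['finger_gap'])
cart(w,s,(.558,.035),.141)
cv2.imwrite('pics/s3.png',np.hstack([cv2.resize(p['pixels'][150:250,225:325,::-1],(400,400)),cv2.resize(w['pixels'][:256,128:384,::-1],(400,400))]))"
```

```text
red [302.6 175.7] [302, 174, 2, 4, 7]
red [284.2 209. ] [279, 204, 11, 12, 64]
[0.49625704 0.03319821 0.3816911 ] [ 1.79997533e+02 -4.93250794e-03  1.36342646e+00] 0.012961472778544281
px [155.  89.] ctr [0.5804 0.115 ] dims [0.1302 0.2005] yaw -88.6
```

View pics/s3.png

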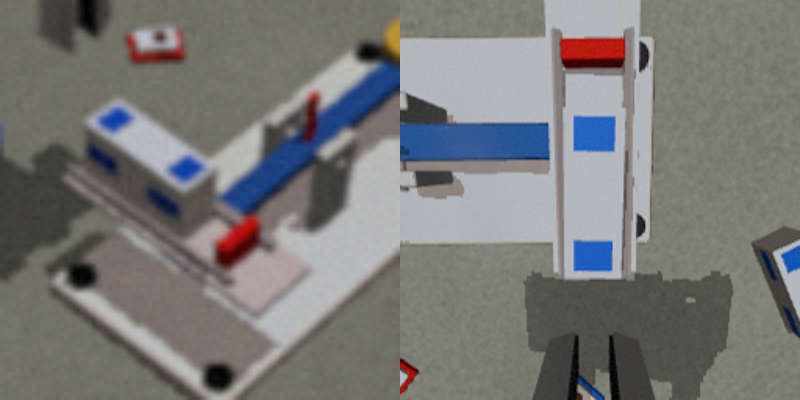

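C1 stands upright between the guides, with the backstop at the far end and the closing fingers behind it. Lower the closed fingers and creep forward.

move_arm(deltas=[{"slide": [0,0,30],"roll": 0},{"slide": [0,-0.5,30],"roll": 0},{"slide": [0,0,16],"roll": 0},{"slide": [0,0,0],"roll": 0},{"slide": [2,0,0],"roll": 0},{"slide": [2,0,0],"roll": 0},{"slide": [2,0,0],"roll": 0},{"slide": [2,0,0],"roll": 0},{"slide": [2,0,0],"roll": 0},{"slide": [2,0,0],"roll": 0},{"slide": [2,0,0],"roll": 0}])

```text
t: 12.72
eef_pos: [0.5103, 0.0341, 0.3055]
ee_rot: [-180.0, 0.0, 1.4]
force: [-0.7, 0.3, -0.2]
finger_gap: 0.0007
grasp_force: 0.3
```

move_arm(deltas=[{"slide": [2,0,0],"roll": 0},{"slide": [2,0,0],"roll": 0},{"slide": [2,0,0],"roll": 0},{"slide": [2,0,0],"roll": 0},{"slide": [2,0,0],"roll": 0},{"slide": [2,0,0],"roll": 0},{"slide": [0,0,0],"roll": 0}])

```text
t: 13.6
eef_pos: [0.5224, 0.0343, 0.3057]
ee_rot: [180.0, -0.0, 1.4]
force: [-0.2, -0.4, 0.2]
finger_gap: 0.0004
grasp_force: 0.0
```

```bash
cat >> h.py <<'E'
def gapview():
    "x of backstop red region bottom edge and rear/front of cartridge via wrist view"
    s,w=wshot();hsv=cv2.cvtColor(w["pixels"],cv2.COLOR_RGB2HSV).astype(int);H,S,V=hsv[...,0],hsv[...,1],hsv[...,2]
    b=(H>100)&(H<125)&(S>120);m=((H<8)|(H>172))&(S>150)&(V>80)
    for nm,mm,z in (("red",m,.117),("blue",b,.141)):
        n,l,st,c=cv2.connectedComponentsWithStats(mm.astype(np.uint8))
        for i in range(1,n):
            X=world(w,c[i],z,s)
            if st[i,4]>60 and abs(X[1]-.035)<.02: print(nm,np.round(X[:2],4),"rows->x",np.round([world(w,(c[i][0],st[i,1]+k),z,s)[0] for k in (0,st[i,3])],4),st[i].tolist())
    print("F",np.round(s["force"],2),"tcp",np.round(s["eef_pos"],4),"gap",round(s["finger_gap"],4),"t",s["t"]);return s,w
E
python3 -c "
from h import *
s,w=gapview();cv2.imwrite('pics/w4.png',w['pixels'][:,:,::-1])"
```

```text
red [0.6324 0.0366] rows->x [0.6372 0.6271] [223, 37, 58, 20, 1099]
blue [0.6037 0.0361] rows->x [0.6111 0.5954] [232, 84, 40, 33, 1303]
blue [0.545  0.0346] rows->x [0.5521 0.5369] [234, 199, 36, 26, 918]
F [-0.17 -0.43  0.18] tcp [0.5224 0.0343 0.3057] gap 0.0004 t 13.6
```

move_arm(deltas=[{"slide": [2,0,0],"roll": 0},{"slide": [2,0,0],"roll": 0},{"slide": [2,0,0],"roll": 0},{"slide": [2,0,0],"roll": 0},{"slide": [1,0,0],"roll": 0},{"slide": [1,0,0],"roll": 0},{"slide": [1,0,0],"roll": 0}])

```text
t: 14.52
eef_pos: [0.5333, 0.0346, 0.3056]
ee_rot: [-180.0, 0.0, 1.4]
force: [-0.4, -0.2, 0.3]
finger_gap: 0.001
grasp_force: 0.3
```

move_arm(deltas=[{"slide": [0.5,0,0],"roll": 0},{"slide": [0.5,0,0],"roll": 0},{"slide": [0.5,0,0],"roll": 0},{"slide": [0.5,0,0],"roll": 0}])

```text
t: 15.02
eef_pos: [0.5352, 0.0346, 0.3056]
ee_rot: [180.0, 0.0, 1.4]
force: [-1.7, -0.1, 0.0]
finger_gap: 0.0006
grasp_force: 0.7
```

```bash
python3 -c "
from h import *
gapview()"
```

```text
red [0.6341 0.0369] rows->x [0.6372 0.6304] [223, 62, 58, 13, 746]
blue [0.6161 0.0363] rows->x [0.6237 0.6081] [232, 84, 40, 33, 1264]
blue [0.5577 0.0349] rows->x [0.5648 0.5496] [234, 199, 36, 26, 920]
F [-1.67 -0.12  0.02] tcp [0.5352 0.0346 0.3056] gap 0.0006 t 15.025
```

move_arm(deltas=[{"slide": [0.5,0,0],"roll": 0},{"slide": [0.5,0,0],"roll": 0}])

```text
t: 15.32
eef_pos: [0.5358, 0.0347, 0.3052]
ee_rot: [-180.0, 0.1, 1.4]
force: [-3.2, -0.2, 0.2]
finger_gap: 0.0006
grasp_force: 2.1
```

move_arm(deltas=[{"slide": [0.5,0,0],"roll": 0},{"slide": [0.5,0,0],"roll": 0}])

```text
t: 15.58
eef_pos: [0.5369, 0.0347, 0.3052]
ee_rot: [-180.0, 0.1, 1.4]
force: [-3.8, -0.5, 0.6]
finger_gap: 0.0004
grasp_force: 2.3
```

move_arm(deltas=[{"slide": [0.4,0,0],"roll": 0},{"slide": [0.4,0,0],"roll": 0},{"slide": [0.4,0,0],"roll": 0},{"slide": [0.4,0,0],"roll": 0}])

```text
t: 16.08
eef_pos: [0.5389, 0.0347, 0.3057]
ee_rot: [-180.0, 0.0, 1.4]
force: [-4.8, -1.4, 0.7]
finger_gap: 0.0001
grasp_force: 2.3
```

move_arm(deltas=[{"slide": [0.4,0,0],"roll": 0},{"slide": [0.4,0,0],"roll": 0},{"slide": [0.4,0,0],"roll": 0},{"slide": [0.4,0,0],"roll": 0}])

```text
t: 16.58
eef_pos: [0.5405, 0.0348, 0.3057]
ee_rot: [-180.0, 0.0, 1.4]
force: [-4.5, -0.9, -0.7]
finger_gap: 0.0004
grasp_force: 2.3
```

move_arm(deltas=[{"slide": [0.4,0,0],"roll": 0},{"slide": [0.4,0,0],"roll": 0},{"slide": [0.4,0,0],"roll": 0},{"slide": [0.4,0,0],"roll": 0}])

```text
t: 17.08
eef_pos: [0.542, 0.0348, 0.3056]
ee_rot: [-180.0, 0.0, 1.4]
force: [-5.2, -0.0, -0.0]
finger_gap: 0.0003
grasp_force: 2.4
```

move_arm(deltas=[{"slide": [0.4,0,0],"roll": 0},{"slide": [0.4,0,0],"roll": 0},{"slide": [0.4,0,0],"roll": 0}])

```text
t: 17.45
eef_pos: [0.5429, 0.0349, 0.3053]
ee_rot: [-180.0, 0.1, 1.4]
force: [-7.6, -0.9, -0.5]
finger_gap: 0.0008
grasp_force: 3.5
```

move_arm(deltas=[{"slide": [0.3,0,0],"roll": 0},{"slide": [0.2,0,0],"roll": 0},{"slide": [0,0,0],"roll": 0}])

```text
t: 17.82
eef_pos: [0.5431, 0.0349, 0.305]
ee_rot: [-180.0, 0.2, 1.4]
force: [-7.6, -0.9, -0.1]
finger_gap: 0.0004
grasp_force: 3.7
```

move_arm(deltas=[{"slide": [0.3,0,0],"roll": 0},{"slide": [0.2,0,0],"roll": 0},{"slide": [0,0,0],"roll": 0}])

```text
t: 18.2
eef_pos: [0.5434, 0.0349, 0.3047]
ee_rot: [-180.0, 0.3, 1.4]
force: [-8.8, -1.7, 0.4]
finger_gap: 0.0006
grasp_force: 4.2
```

```bash
python3 -c "
from h import *
F=[]
for i in range(3):
    get_image('scene');F.append(sense()['force'][0])
print(F);gapview()"
```

```text
[np.float64(-7.874898554966918), np.float64(-7.85498929617238), np.float64(-8.497716362010037)]
red [0.641  0.0373] rows->x [0.6439 0.6377] [223, 63, 57, 12, 682]
blue [0.6236 0.0367] rows->x [0.6311 0.6156] [232, 84, 40, 33, 1267]
blue [0.5655 0.0352] rows->x [0.5727 0.5575] [234, 199, 36, 26, 918]
F [-8.5  -1.41  0.07] tcp [0.5434 0.0349 0.3047] gap 0.0005 t 18.35
```

move_arm(deltas=[{"slide": [0.4,0,0],"roll": 0},{"slide": [0.4,0,0],"roll": 0},{"slide": [0,0,0],"roll": 0},{"slide": [0,0,0],"roll": 0}])

```text
t: 18.9
eef_pos: [0.5439, 0.0349, 0.3044]
ee_rot: [-180.0, 0.4, 1.4]
force: [-9.9, -1.4, 1.1]
finger_gap: 0.0006
grasp_force: 5.0
```

```bash
python3 -c "
from h import *
F=[]
for i in range(4):
    get_image('scene');F.append(sense()['force'])
print(np.mean(F,0),F)"
```

```text
[-10.17553274  -1.14830946   0.15621905] [array([-10.09184941,  -0.51120951,   0.194318  ]), array([-10.14932176,  -1.42482786,   0.71115953]), array([-10.47387205,  -1.66075589,  -0.29354602]), array([-9.98708775, -0.99644456,  0.01294467])]
```

move_arm(deltas=[{"slide": [-1,0,0],"roll": 0},{"slide": [-2,0,0],"roll": 0},{"slide": [-15,0,0],"roll": 0},{"slide": [0,0,-40],"roll": 0},{"slide": [0,0,-45],"roll": 0},{"slide": [0,0,-10],"roll": 0},{"slide": [0,0,0],"roll": 0},{"slide": [0,0,0],"roll": 0}], grip=0.1)

```text
t: 20.1
eef_pos: [0.5266, 0.0345, 0.3988]
ee_rot: [-180.0, 0.1, 1.4]
force: [0.5, -0.3, 0.7]
finger_gap: 0.0096
grasp_force: 0.0
```

```bash
python3 -c "
from h import *
p=tilt();gapview();to(.595,.0358,.4,1.4)
s=sense()
cv2.imwrite('pics/s5.png',np.hstack([cv2.resize(p['pixels'][150:250,225:325,::-1],(400,400),interpolation=2)]))"
```

```text
red [302.6 176.2] [302, 174, 2, 5, 9]
red [286.3 210.2] [281, 206, 11, 10, 64]
red [0.6411 0.037 ] rows->x [0.6439 0.6375] [233, 59, 38, 8, 300]
blue [0.6229 0.0366] rows->x [0.63   0.6149] [240, 73, 25, 20, 485]
blue [0.5637 0.0349] rows->x [0.5706 0.5559] [241, 148, 23, 17, 391]
blue [0.4626 0.0334] rows->x [0.4713 0.4531] [244, 253, 15, 17, 71]
F [-0.02 -0.54 -0.66] tcp [0.5266 0.0345 0.3987] gap 0.0092 t 20.15
t 20.2 now [0.5267 0.0345 0.3988] [-1.7997e+02  1.7000e-01  1.3600e+00] | slide now-axes [68.3  0.3 -1.4] | slide after roll [68.3  0.4 -1.2] | roll -0.001
```

View pics/s5.png

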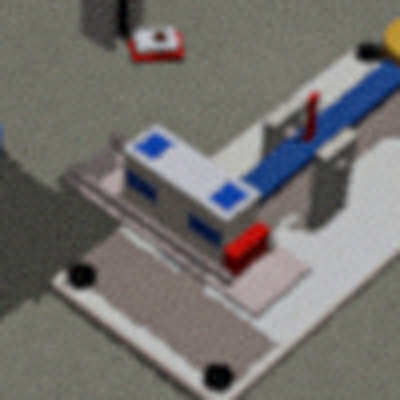

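The beam is almost level and the finger at (312,115) is upright, with the pan sunk about 3 mm (≈0.02 rad): C1 is spent. It stands against the backstop. I'll pick it up for the tray.

move_arm(deltas=[{"slide": [35,0,0],"roll": 0},{"slide": [32,0,0],"roll": 0},{"slide": [0,0,0],"roll": 0},{"slide": [0,0,0],"roll": 0},{"slide": [0,0,0],"roll": 0},{"slide": [0,0,0],"roll": 0},{"slide": [0,0,10],"roll": 0},{"slide": [0,0,30],"roll": 0},{"slide": [0,0,30],"roll": 0},{"slide": [0,0,15],"roll": 0},{"slide": [0,0,5],"roll": 0},{"slide": [0,0,0],"roll": 0}], grip=0.75)

```text
t: 21.7
eef_pos: [0.5943, 0.036, 0.3112]
ee_rot: [180.0, -0.0, 1.4]
force: [0.2, -0.1, -0.8]
finger_gap: 0.0701
grasp_force: 0.0
```

move_arm(deltas=[{"slide": [0,0,0],"roll": 0},{"slide": [0,0,0],"roll": 0},{"slide": [0,0,0],"roll": 0},{"slide": [0,0,0],"roll": 0},{"slide": [0,0,0],"roll": 0},{"slide": [0,0,0],"roll": 0}], grip=0.1)

```text
t: 22.45
eef_pos: [0.594, 0.036, 0.3107]
ee_rot: [180.0, -0.0, 1.4]
force: [-0.5, -0.0, 0.5]
finger_gap: 0.0297
grasp_force: 30.0
```

move_arm(deltas=[{"slide": [0,0,-5],"roll": 0},{"slide": [0,0,-20],"roll": 0},{"slide": [0,0,-45],"roll": 0},{"slide": [0,20,-40],"roll": 0},{"slide": [-12,50,0],"roll": 0},{"slide": [-12,55,0],"roll": 0},{"slide": [-12,55,0],"roll": 0},{"slide": [-12,55,0],"roll": 0},{"slide": [-12,55,0],"roll": 0},{"slide": [-12,55,0],"roll": 0},{"slide": [-12,50,0],"roll": 0},{"slide": [-4,13,0],"roll": -0.1}])

```text
t: 23.95
eef_pos: [0.5147, -0.3768, 0.4222]
ee_rot: [179.9, -0.0, 7.1]
force: [-0.2, 0.1, -0.9]
finger_gap: 0.0295
grasp_force: 30.0
```

move_arm(deltas=[{"slide": [0,0,30],"roll": -0.1},{"slide": [0,0,50],"roll": 0},{"slide": [0,0,50],"roll": 0},{"slide": [0,0,40],"roll": 0},{"slide": [0,0,10],"roll": 0},{"slide": [0,0,0],"roll": 0},{"slide": [0,0,0],"roll": 0}])

```text
t: 24.82
eef_pos: [0.5165, -0.3747, 0.2434]
ee_rot: [179.8, -0.1, 12.8]
force: [0.7, 0.1, -0.8]
finger_gap: 0.0298
grasp_force: 30.0
```

```bash
python3 -c "
from h import *
to(.516,-.374,.223,12.6);p=get_image('top')
print(find_in(p,'cartridge_a')[:3]);print(pix(p,[.516,-.374,.06]))
F=[]
for i in range(3): get_image('top');F.append(sense()['force'])
print(np.mean(F,0))
p=get_image('scene')
u,v=pix(p,[.516,-.374,.1]).astype(int);print(u,v)
cv2.imwrite('pics/s6.png',cv2.resize(p['pixels'][v-60:v+70,max(u-80,0):u+80,::-1],None,fx=4,fy=4,interpolation=2))"
```

```text
t 24.82 now [ 0.5165 -0.3747  0.2434] [ 1.7979e+02 -1.3000e-01  1.2820e+01] | slide now-axes [-0.4 -0.9 20.4] | slide after roll [-0.4 -0.8 20.4] | roll 0.004
[{'rect': [280.3, 191.0, 299.2, 220.2], 'conf': 0.58}]
[364.97452251 195.38979093]
[ 0.24078864  0.02196017 -0.78719287]
107 283
```

View pics/s6.png

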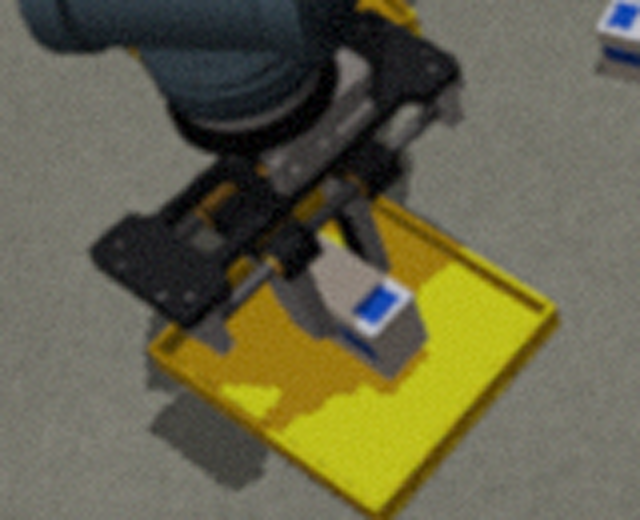

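The cartridge is over the tray's middle, upright. Lower it by 18 mm, then creep to contact.

move_arm(deltas=[{"slide": [0,0,10],"roll": 0},{"slide": [0,0,5],"roll": 0},{"slide": [0,0,2],"roll": 0},{"slide": [0,0,1],"roll": 0},{"slide": [0,0,0],"roll": 0}])

```text
t: 25.75
eef_pos: [0.5158, -0.374, 0.2234]
ee_rot: [-179.9, 0.0, 12.8]
force: [-3.4, 2.6, 4.8]
finger_gap: 0.0301
grasp_force: 30.0
```

move_arm(deltas=[{"slide": [0,0,1],"roll": 0},{"slide": [0,0,0],"roll": 0}])

```text
t: 26.0
eef_pos: [0.5159, -0.3741, 0.2234]
ee_rot: [-179.9, 0.1, 12.8]
force: [-5.2, 4.0, 11.6]
finger_gap: 0.0298
grasp_force: 30.0
```

move_arm(deltas=[{"slide": [0,0,1],"roll": 0},{"slide": [0,0,0],"roll": 0}])

```text
t: 26.25
eef_pos: [0.516, -0.3741, 0.2234]
ee_rot: [-179.9, 0.1, 12.8]
force: [-8.2, 6.1, 17.6]
finger_gap: 0.0295
grasp_force: 30.0
```

On the floor. Ease off, release, rise and go to C2.

move_arm(deltas=[{"slide": [0,0,-1],"roll": 0},{"slide": [0,0,-1],"roll": 0}])

```text
t: 26.5
eef_pos: [0.5158, -0.374, 0.2234]
ee_rot: [180.0, 0.0, 12.8]
force: [-1.2, 0.3, 0.6]
finger_gap: 0.0296
grasp_force: 30.0
```

move_arm(deltas=[{"slide": [0,0,0],"roll": 0},{"slide": [0,0,0],"roll": 0},{"slide": [0,0,0],"roll": 0},{"slide": [0,0,0],"roll": 0},{"slide": [0,0,-20],"roll": 0},{"slide": [0,0,-50],"roll": 0},{"slide": [0,0,-50],"roll": 0},{"slide": [0,0,-35],"roll": 0},{"slide": [10,-58,0],"roll": 0},{"slide": [10,-58,0],"roll": 0},{"slide": [10,-58,0],"roll": 0}], grip=0.75)

```text
t: 27.88
eef_pos: [0.506, -0.196, 0.3794]
ee_rot: [179.9, -0.1, 12.8]
force: [0.5, 0.1, -0.2]
finger_gap: 0.0703
grasp_force: 0.0
```

```bash
python3 -c "
from h import *
to(.49,-.131,.375,28)
p=get_image('top');print(find_in(p,'cartridge_a')[:3])
s,w=wshot();cart(w,s,(.49,-.131),.046);"
```

```text
t 27.88 now [ 0.506  -0.196   0.3794] [ 1.7991e+02 -1.1000e-01  1.2790e+01] | slide now-axes [ -1.2 -66.9   4.3] | slide after roll [ 16.4 -64.9   4.4] | roll -0.266
[{'rect': [359.5, 184.3, 371.6, 211.2], 'conf': 0.62}]
px [183. 176.] ctr [ 0.4823 -0.1104] dims [0.0681 0.0939] yaw 28.1
```

move_arm(deltas=[{"slide": [-1,-34,0],"roll": 0},{"slide": [0,-33,0],"roll": -0.13},{"slide": [0,0,4],"roll": -0.14},{"slide": [0,0,0],"roll": 0},{"slide": [0,0,0],"roll": 0}])

```text
t: 28.65
eef_pos: [0.4908, -0.1335, 0.3744]
ee_rot: [179.9, -0.0, 28.1]
force: [0.2, 0.0, -0.1]
finger_gap: 0.0705
grasp_force: 0.0
```

```bash
python3 -c "
from h import *
s,w=wshot();r=cart(w,s,(.49,-.131),.046);to(.49,-.131,.214,28)
hsv=cv2.cvtColor(w['pixels'],cv2.COLOR_RGB2HSV).astype(int);H,S,V=hsv[...,0],hsv[...,1],hsv[...,2]
n,l,st,c=cv2.connectedComponentsWithStats(((H>100)&(H<125)&(S>120)).astype(np.uint8))
for i in range(1,n):
  X=world(w,c[i],.046,s)
  if st[i,4]>40: print(X[:2],st[i])
print([d for d in find_in(w,'cartridge_a')[:2]])"
```

```text
px [242. 158.] ctr [ 0.4992 -0.1205] dims [0.1069 0.1464] yaw -81.8
t 28.7 now [ 0.4907 -0.1333  0.3742] [ 1.7996e+02 -2.0000e-02  2.8140e+01] | slide now-axes [  0.4  -2.5 160.2] | slide after roll [  0.4  -2.4 160.2] | roll 0.002
[ 0.51502004 -0.11582693] [239 146  18  14 235]
[0.40290209 0.02344776] [ 72 168  35  34 258]
[ 0.46196705 -0.14452918] [240 199  17  12 204]
[ 0.53817279 -0.34091955] [417 215  15  21 161]
[ 0.54389569 -0.37161605] [438 225  20  15 192]
[ 0.49691053 -0.34954262] [405 250   9   9  51]
[{'rect': [394.4, 208.5, 465.1, 263.4], 'conf': 0.81}, {'rect': [230.8, 137.2, 260.5, 215.5], 'conf': 0.75}]
```

move_arm(deltas=[{"slide": [-0.5,-3.8,40],"roll": 0},{"slide": [0,0,50],"roll": 0},{"slide": [0,0,40],"roll": 0},{"slide": [0,0,20],"roll": 0},{"slide": [0,0,10],"roll": 0},{"slide": [0,0,0],"roll": 0}])

```text
t: 29.5
eef_pos: [0.4884, -0.1296, 0.2136]
ee_rot: [-180.0, 0.0, 28.3]
force: [0.3, -0.3, 0.8]
finger_gap: 0.0702
grasp_force: 0.0
```

move_arm(deltas=[{"slide": [0,0,0],"roll": 0},{"slide": [0,0,0],"roll": 0},{"slide": [0,0,0],"roll": 0},{"slide": [0,0,0],"roll": 0},{"slide": [0,0,0],"roll": 0},{"slide": [0,0,0],"roll": 0},{"slide": [0,0,0],"roll": 0}], grip=0.1)

```text
t: 30.38
eef_pos: [0.4885, -0.1295, 0.2139]
ee_rot: [180.0, -0.0, 28.3]
force: [0.2, -0.2, 2.9]
finger_gap: 0.0298
grasp_force: 30.0
```

move_arm(deltas=[{"slide": [0,0,-10],"roll": 0},{"slide": [0,0,-30],"roll": 0},{"slide": [0,0,-50],"roll": 0},{"slide": [0,0,-50],"roll": 0},{"slide": [0,0,-50],"roll": 0},{"slide": [0,0,-20],"roll": 0},{"slide": [0,0,0],"roll": 0},{"slide": [0,0,0],"roll": 0}])

```text
t: 31.38
eef_pos: [0.4879, -0.1291, 0.422]
ee_rot: [-179.9, 0.1, 28.3]
force: [0.3, 0.7, -2.3]
finger_gap: 0.0296
grasp_force: 30.0
```

```bash
python3 -c "
from h import *
to(.558,.0347,.425,1.4)
F=[]
for i in range(3): get_image('top');F.append(sense()['force'])
print(np.mean(F,0),sense()['wrist_torque'])"
```

```text
t 31.38 now [ 0.4879 -0.1291  0.422 ] [-1.7986e+02  9.0000e-02  2.8290e+01] | slide now-axes [ 139.4 -111.    -3. ] | slide after roll [  74.1 -162.1   -3. ] | roll 0.469
[-0.11719305  0.53631075 -2.16687349] [-0.010578    0.02363673 -0.0104442 ]
```

C2 weighs about 2.2 N, so it is the full one. Carry it to the cradle mouth.

move_arm(deltas=[{"slide": [46,-37,0],"roll": 0},{"slide": [46,-37,0],"roll": 0},{"slide": [47,-37,0],"roll": 0},{"slide": [0,0,0],"roll": 0.16},{"slide": [0,0,0],"roll": 0.16},{"slide": [0,0,0],"roll": 0.15},{"slide": [0,0,30],"roll": 0},{"slide": [0,0,0],"roll": 0},{"slide": [0,0,0],"roll": 0}])

```text
t: 32.65
eef_pos: [0.5582, 0.0342, 0.3938]
ee_rot: [-180.0, 0.0, 1.4]
force: [0.3, 0.4, -1.8]
finger_gap: 0.0301
grasp_force: 30.0
```

```bash
python3 -c "
from h import *
to(.558,.0347,.311,1.4)
gapview()"
```

```text
t 32.65 now [0.5582 0.0342 0.3938] [-1.7999e+02  2.0000e-02  1.3700e+00] | slide now-axes [-0.2 -0.5 82.8] | slide after roll [-0.2 -0.5 82.8] | roll -0.001
red [0.6399 0.0368] rows->x [0.6449 0.6348] [232, 97, 38, 12, 418]
blue [0.5608 0.034 ] rows->x [0.5734 0.5478] [234, 183, 36, 28, 973]
blue [0.4735 0.0319] rows->x [0.4779 0.468 ] [236, 280, 32, 9, 288]
F [ 0.27  0.35 -1.78] tcp [0.5582 0.0342 0.3938] gap 0.0301 t 32.65
```

move_arm(deltas=[{"slide": [0,-0.5,40],"roll": 0},{"slide": [0,0,25],"roll": 0},{"slide": [0,0,10],"roll": 0},{"slide": [0,0,5],"roll": 0},{"slide": [0,0,3],"roll": 0},{"slide": [0,0,0],"roll": 0},{"slide": [0,0,0],"roll": 0}])

```text
t: 33.58
eef_pos: [0.5583, 0.0347, 0.3114]
ee_rot: [180.0, -0.1, 1.4]
force: [-0.2, 0.0, -2.9]
finger_gap: 0.0301
grasp_force: 30.0
```

move_arm(deltas=[{"slide": [0,0,2],"roll": 0},{"slide": [0,0,2],"roll": 0},{"slide": [0,0,2],"roll": 0},{"slide": [0,0,2],"roll": 0},{"slide": [0,0,0],"roll": 0}])

```text
t: 34.2
eef_pos: [0.5581, 0.0347, 0.3025]
ee_rot: [-180.0, 0.0, 1.4]
force: [0.4, -0.0, -0.1]
finger_gap: 0.0299
grasp_force: 30.0
```

```bash
python3 -c "
from h import *
print(sense()['force'],sense()['eef_pos'])
s,w=gapview()
p=tilt();print(find_in(p,'cartridge_a')[:2],find_in(p,'pan')[:1])"
```

```text
[ 0.37505634 -0.02898674 -0.14667867] [0.55806792 0.03472998 0.30251918]
red [0.6399 0.0371] rows->x [0.6445 0.6348] [223, 91, 56, 18, 956]
blue [0.5898 0.0353] rows->x [0.597  0.5819] [234, 184, 36, 27, 972]
blue [0.5368 0.034 ] rows->x [0.5394 0.5334] [236, 280, 32, 9, 288]
blue [0.5073 0.04  ] rows->x [0.513  0.4983] [221, 318, 39, 20, 239]
F [ 0.38 -0.03 -0.15] tcp [0.5581 0.0347 0.3025] gap 0.0299 t 34.2
red [286.6 210.9] [281, 206, 11, 11, 63]
[{'rect': [96.8, 284.7, 134.0, 321.1], 'conf': 0.92}, {'rect': [245.0, 182.7, 278.5, 209.8], 'conf': 0.59}] [{'rect': [238.9, 192.4, 299.9, 232.0], 'conf': 0.74}]
```

Force went from −2.2 to about 0, so the pan is carrying it. Release, rise and move behind.

move_arm(deltas=[{"slide": [0,0,0],"roll": 0},{"slide": [0,0,0],"roll": 0},{"slide": [0,0,0],"roll": 0},{"slide": [0,0,0],"roll": 0},{"slide": [0,0,-20],"roll": 0},{"slide": [0,0,-45],"roll": 0},{"slide": [-25,0,-13],"roll": 0},{"slide": [-37,0,0],"roll": 0},{"slide": [0,0,0],"roll": 0}], grip=0.7)

```text
t: 35.52
eef_pos: [0.4947, 0.0334, 0.3805]
ee_rot: [-180.0, 0.0, 1.4]
force: [1.1, -0.1, -0.8]
finger_gap: 0.0657
grasp_force: 0.0
```

move_arm(deltas=[{"slide": [0,0,0],"roll": 0},{"slide": [0,0,0],"roll": 0},{"slide": [0,0,0],"roll": 0},{"slide": [0,0,0],"roll": 0},{"slide": [0,0,0],"roll": 0},{"slide": [0,0,0],"roll": 0},{"slide": [0,0,0],"roll": 0}], grip=0)

```text
t: 36.4
eef_pos: [0.4961, 0.0332, 0.3807]
ee_rot: [-180.0, -0.0, 1.4]
force: [-0.0, 0.1, 0.3]
finger_gap: 0.0011
grasp_force: 0.0
```

```bash
python3 -c "
from h import *
s,w=gapview()
p=tilt();print(find_in(p,'cartridge_a')[:2],find_in(p,'pan')[:1],find_in(p,'beam')[:1])
to(.495,.0331,.290,1.4)"
```

```text
red [0.6355 0.0378] rows->x [0.64   0.6302] [230, 19, 40, 14, 523]
blue [0.5868 0.0363] rows->x [0.5941 0.5793] [238, 79, 25, 21, 503]
blue [0.5309 0.035 ] rows->x [0.5377 0.5231] [239, 155, 24, 18, 415]
F [-0.01  0.14  0.34] tcp [0.4961 0.0332 0.3807] gap 0.0011 t 36.4
red [286.5 214.1] [281, 209, 11, 12, 65]
[{'rect': [246.6, 179.7, 277.7, 209.8], 'conf': 0.83}, {'rect': [95.6, 285.5, 133.5, 320.5], 'conf': 0.8}] [{'rect': [240.0, 194.1, 299.9, 236.7], 'conf': 0.84}] [{'rect': [241.5, 149.2, 336.2, 230.9], 'conf': 0.77}]
t 36.65 now [0.4961 0.0332 0.3807] [180.    -0.     1.37] | slide now-axes [-1.1  0.1 90.7] | slide after roll [-1.1  0.1 90.7] | roll -0.001
```

Compared with C1, the backstop dropped 3.9 px (≈14 mm lower pan), so C2 is the full one. Push it home from behind.

move_arm(deltas=[{"slide": [0,0,40],"roll": 0},{"slide": [0,0,35],"roll": 0},{"slide": [0,0,14],"roll": 0},{"slide": [2,0,0],"roll": 0},{"slide": [2,0,0],"roll": 0},{"slide": [2,0,0],"roll": 0},{"slide": [2,0,0],"roll": 0},{"slide": [2,0,0],"roll": 0},{"slide": [2,0,0],"roll": 0},{"slide": [2,0,0],"roll": 0},{"slide": [2,0,0],"roll": 0}])

```text
t: 38.02
eef_pos: [0.5121, 0.0337, 0.2914]
ee_rot: [-180.0, 0.0, 1.4]
force: [-1.3, 0.6, -0.4]
finger_gap: 0.0002
grasp_force: 0.7
```

move_arm(deltas=[{"slide": [2,0,0],"roll": 0},{"slide": [2,0,0],"roll": 0},{"slide": [2,0,0],"roll": 0},{"slide": [2,0,0],"roll": 0},{"slide": [2,0,0],"roll": 0},{"slide": [2,0,0],"roll": 0},{"slide": [2,0,0],"roll": 0},{"slide": [2,0,0],"roll": 0},{"slide": [2,0,0],"roll": 0},{"slide": [2,0,0],"roll": 0},{"slide": [2,0,0],"roll": 0}])

```text
t: 39.4
eef_pos: [0.5342, 0.0342, 0.2917]
ee_rot: [180.0, -0.0, 1.4]
force: [-2.2, 0.2, 0.2]
finger_gap: 0.0006
grasp_force: 0.7
```

```bash
python3 -c "
from h import *
gapview()"
```

```text
red [0.6371 0.038 ] rows->x [0.6416 0.6322] [220, 46, 58, 20, 1088]
blue [0.6149 0.0368] rows->x [0.6216 0.6075] [230, 84, 40, 33, 1310]
blue [0.5619 0.0355] rows->x [0.5684 0.5546] [232, 199, 36, 26, 921]
F [-2.24  0.25  0.18] tcp [0.5342 0.0342 0.2917] gap 0.0006 t 39.4
```

move_arm(deltas=[{"slide": [1,0,0],"roll": 0},{"slide": [1,0,0],"roll": 0},{"slide": [1,0,0],"roll": 0},{"slide": [1,0,0],"roll": 0},{"slide": [1,0,0],"roll": 0},{"slide": [1,0,0],"roll": 0}])

```text
t: 40.2
eef_pos: [0.5402, 0.0343, 0.2917]
ee_rot: [180.0, 0.0, 1.4]
force: [-1.8, 0.1, 0.7]
finger_gap: 0.0004
grasp_force: 0.7
```

move_arm(deltas=[{"slide": [0.4,0,0],"roll": 0},{"slide": [0.4,0,0],"roll": 0},{"slide": [0.4,0,0],"roll": 0},{"slide": [0.4,0,0],"roll": 0},{"slide": [0,0,0],"roll": 0}])

```text
t: 40.83
eef_pos: [0.5417, 0.0343, 0.2917]
ee_rot: [180.0, -0.0, 1.4]
force: [-0.9, -0.2, -0.2]
finger_gap: 0.0003
grasp_force: 0.6
```

move_arm(deltas=[{"slide": [0.4,0,0],"roll": 0},{"slide": [0.4,0,0],"roll": 0},{"slide": [0.4,0,0],"roll": 0},{"slide": [0.4,0,0],"roll": 0},{"slide": [0,0,0],"roll": 0}])

```text
t: 41.45
eef_pos: [0.5428, 0.0344, 0.2912]
ee_rot: [-180.0, 0.2, 1.4]
force: [-6.0, -0.1, 0.8]
finger_gap: 0.0005
grasp_force: 2.9
```

move_arm(deltas=[{"slide": [0.4,0,0],"roll": 0},{"slide": [0.4,0,0],"roll": 0},{"slide": [0.4,0,0],"roll": 0},{"slide": [0,0,0],"roll": 0},{"slide": [0,0,0],"roll": 0}])

```text
t: 42.08
eef_pos: [0.5435, 0.0344, 0.291]
ee_rot: [-180.0, 0.3, 1.4]
force: [-10.7, -1.3, 4.8]
finger_gap: 0.0006
grasp_force: 4.7
```

move_arm(deltas=[{"slide": [0.2,0,0],"roll": 0},{"slide": [0,0,0],"roll": 0},{"slide": [0,0,0],"roll": 0}])

```text
t: 42.45
eef_pos: [0.5435, 0.0344, 0.2909]
ee_rot: [-180.0, 0.4, 1.4]
force: [-10.8, -2.7, 3.6]
finger_gap: 0.0005
grasp_force: 5.1
```

```bash
python3 -c "
from h import *
F=[]
for i in range(3): get_image('top');F.append(sense()['force'])
print(np.mean(F,0));gapview()"
```

```text
[-9.46877605 -0.92358219  3.93042829]
red [0.6393 0.0381] rows->x [0.6422 0.636 ] [220, 62, 58, 13, 750]
blue [0.6231 0.0371] rows->x [0.6299 0.6159] [230, 84, 40, 33, 1275]
blue [0.5702 0.0357] rows->x [0.5771 0.5629] [232, 199, 36, 27, 922]
F [-9.07 -0.15  4.43] tcp [0.5436 0.0344 0.2909] gap 0.001 t 42.6
```

move_arm(deltas=[{"slide": [0.3,0,0],"roll": 0},{"slide": [0,0,0],"roll": 0},{"slide": [0,0,0],"roll": 0},{"slide": [0,0,0],"roll": 0}])

```text
t: 43.15
eef_pos: [0.5437, 0.0344, 0.2908]
ee_rot: [-180.0, 0.4, 1.4]
force: [-10.9, -1.4, 3.5]
finger_gap: 0.0007
grasp_force: 5.5
```

move_arm(deltas=[{"slide": [-1,0,0],"roll": 0},{"slide": [-1,0,0],"roll": 0},{"slide": [-5,0,0],"roll": 0},{"slide": [-15,0,0],"roll": 0},{"slide": [0,0,-40],"roll": 0},{"slide": [0,0,-50],"roll": 0},{"slide": [0,0,-10],"roll": 0},{"slide": [0,0,0],"roll": 0},{"slide": [0,0,0],"roll": 0}])

```text
t: 44.28
eef_pos: [0.5224, 0.0339, 0.3897]
ee_rot: [-180.0, 0.2, 1.4]
force: [-0.5, 0.5, -0.5]
finger_gap: 0.0004
grasp_force: 0.0
```

```bash
python3 -c "
from h import *
gapview();p=tilt();print(find_in(p,'cartridge_a')[:2])
p=get_image('top');print(find_in(p,'cartridge_a')[:3])
for l in ['block_blue','block_green','block_orange','block_red','specimen_jar','section_brush']:print(l,[(d['rect'],d['conf']) for d in find_in(p,l)[:2]])"
```

```text
red [0.639  0.0376] rows->x [0.642  0.6359] [232, 54, 37, 8, 265]
blue [0.6215 0.037 ] rows->x [0.6282 0.6139] [239, 68, 25, 20, 481]
blue [0.5655 0.0353] rows->x [0.5724 0.5576] [240, 142, 23, 18, 413]
F [-0.55  0.46 -0.49] tcp [0.5224 0.0339 0.3897] gap 0.0004 t 44.275
red [286.1 214.3] [281, 209, 11, 13, 74]
[{'rect': [255.0, 187.4, 287.9, 218.0], 'conf': 0.95}, {'rect': [95.2, 287.0, 132.5, 319.7], 'conf': 0.75}]
[{'rect': [354.6, 184.0, 370.2, 210.0], 'conf': 0.77}]
block_blue []
block_green [([263.9, 127.3, 275.5, 139.5], 0.47)]
block_orange [([335.4, 133.9, 346.3, 141.1], 0.61)]
block_red [([177.4, 220.2, 194.1, 234.2], 0.64)]
specimen_jar [([187.6, 111.5, 202.6, 132.8], 0.64)]
section_brush [([114.0, 222.2, 161.1, 243.4], 0.84)]
```

```bash
python3 -c "
from rig import *
print(finish_job())"
```

```text
the job is handed in; nothing more can be done
None
```

I weighed both cartridges in the cradle and handed the job in at about 44 s: the full one stands free in the cradle against the home-pressed backstop (about 10–11 N), and the spent one stands upright in the rightmost yellow tray.

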